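Strip the engine stand's control box and snap its door shut

ROBOT

A 7-joint arm with a two-finger parallel gripper is mounted at the origin on the work surface. World frame = base frame: x ahead of the robot, y to its left, z up, the work surface at z = 0. Lengths are in mm, angles in rad, forces in N, time in s.
With the tool pointing down it reaches from about 400 to 875 mm from the base axis. Payload 19.3 kg.
Tool frame: the origin (TCP) lies at the very end of the fingers, on their centre line; the grasp point (between the pads) lies 19 mm behind it (grip_point_offset is the z of the grasp point in the tool frame, in mm); z points along the fingers, y is the line along which they close (so a half turn about z gives the same grasp; the last joint's range is limited). The gripper opens to 85 mm and grips with 20 to 120 N. Pads are 22 mm wide; open, the fingers measure 114 mm over their backs; the gripper's body (76 mm by 85 mm) begins 54 mm behind the grasp point. The pads swing forward as they close: fully open they stand 13 mm farther back than shut.
Start: joints at [-1.299, 0.521, -0.036, 1.599, 0.021, 1.021, -0.113], TCP at [209.508, 588.83, 231.291] pointing down, gripper open.
Joint ranges: [-2.91, 2.91], [-0.3, 2.13], [-1.5, 1.42], [0.17, 2.43], [-1.26, 4.41], [0.16, 1.93], [-2.52, 2.52]. Speed limits (rad/s): [1.89, 1.89, 2.39, 2.39, 3.01, 3.01, 3.01].

INTERFACE

Orientations are given as a 3x3 rotation matrix whose columns are the frame's x, y, z axes.
In Python, from workcell import movep, movel, goto_joints, open_gripper, clamp, wait, inverse_kinematics, read_state, camera, PlanningError, finish_job, grip_point_offset gives the robot as it stands. Calls block until the motion is done:
- movep(position, orientation): joint-space move of the TCP to a pose.
- movel(position, frame=None, max_speed=150, guard=None): straight line of the TCP; frame=None keeps the orientation; max_speed is the mean speed in mm/s. With guard (N) it stops when the force on the tool has changed by that much, and returns True; else False.
- goto_joints(angles): joint-space move.
- open_gripper() and clamp(): open the fingers fully, or close them until they stop; the grip force is fixed at half the most.
- wait(seconds).
- inverse_kinematics(position, orientation): joint angles nearest the present ones, or None.
- read_state(): the state.
- camera(name): name is "side" or "top" or "wrist"; returns a dict with "image" (480x640x3 uint8, blue, green, red), "range_z" (480x640 float32, mm along the optical axis (not along the pixel's ray), 0 where there is no reading), "fx", "fy", "cx", "cy" (pixels), "cam_to_world" (4x4, takes a point from camera to world coordinates). Camera axes: x right, y up, looking along -z (the intrinsics and any distortion apply to the point x, -y, -z); pixel columns grow to the right and rows downward; lengths in mm; the calibration is good to about 2 mm. A picture is of the moment at which its call begins.
A pose or a line that the arm cannot do raises PlanningError and nothing moves.
- finish_job(): hands the job in; it is judged then, once.
The state is a dict: "time": time; "qpos": joint angles; "qvel": joint speeds; "joint_efforts": joint torques, N m; "eef_pos": TCP position; "tool_rot": TCP orientation; "ft_force": force on the tool from outside, world axes, zero at the start; "torque": the same for the moment, N m; "finger_gap": finger opening in mm; "gripper_force": force on a finger pad.
Only numpy, scipy, OpenCV 4.12 (cv2) and the standard library are available. Lean on these libraries where they do the work, as an engineer would, in place of code of your own. Each camera call takes 0.05 s, during which the arm holds its last target. There are 200 camera calls.

TASK

Strip the plugs from the open control box: first pull out the isolator (the plug with the upright finger grip) and put it in the parts tray, then pull every relay out of its socket and put it in the tray too. When the box is empty, swing its door over and press it shut until it snaps home on its catch. Leave the tray standing flat on the bench, and leave the jar, the spanner and the screwdriver alone.

Things in the scene. Friction and masses are not known exactly. Their poses are not given: they have to be found in the camera images.
- box: Grey control box lying on its back, fixed, open side up: 260 (x) x 200 (y) x 75 mm high, walls and floor 4 mm. Origin: centre of its underside, z up. On its floor six sockets, 36 mm square, tops at 26 mm, at box x = -75, 0, 75 and y = -45, 45 mm; (-75, 45) holds the isolator, the others a relay or nothing.
- box_hinge (a point): Middle of the door's hinge line, which runs along box x, at box y = +100 mm, z = 75 mm; box axes. The sprung catch is in the opposite (-y) wall.
- door (a joint): Angle of the grey door (260 x 200 mm, 8 mm thick) on the box's +y rim: 0 = shut, 1.57 = upright, starts 1.75 to 2.05 = leaning away from the box, stop at 2.15. The stiff hinge holds it where it is left (4 N at the free edge moves it). At about 0.06 its tongue meets the sprung catch; pressing with roughly 10 N snaps it home, below 0.02, where it stays.
- door_edge (a point): Middle of the door's free edge, 200 mm from the hinge line, at half the door's thickness; z is the outer face's normal (up when shut), y points to the hinge.
- door_press (a point): Point on the door's outer face where to press it home: mid-length, 175 mm from the hinge line, 25 mm in from the free edge.
- isolator_socket (a point): Middle of the mouth of the isolator's socket, 26 mm above the bench, box axes.
- isolator_c (a point): Isolator plug: black base 34 (x) x 44 (y) x 12 mm, on it an upright grip 14 mm thick (x), 40 mm (y), 30 mm high; 80 g. Point: centre of the grip, 27 mm above the base's underside (53 mm above the bench when plugged in); x along box x when plugged in. Under it a keyed 18 x 18 mm foot, 20 mm long, held in the socket by a sprung detent (lets go at 8 to 15 N of upward pull within 5 mm, then slides freely).
- tray: Loose white open parts tray, 208 x 208 x 45 mm high, walls and floor 4 mm, 0.7 kg. Origin: centre of its underside, z up.
- relay1_c (a point): Plug-in relay: black housing 30 x 30 mm, 34 mm high, 50 g; may be absent. Point: centre of the housing (43 mm above the bench when plugged in); x, y square to its sides, along box x, y when plugged in. Under it a keyed 18 x 18 mm foot, 20 mm long, held in the socket by a sprung detent (lets go at 8 to 15 N of upward pull within 5 mm, then slides freely).
- relay2_c (a point): Plug-in relay: black housing 30 x 30 mm, 34 mm high, 50 g; may be absent. Point: centre of the housing (43 mm above the bench when plugged in); x, y square to its sides, along box x, y when plugged in. Under it a keyed 18 x 18 mm foot, 20 mm long, held in the socket by a sprung detent (lets go at 8 to 15 N of upward pull within 5 mm, then slides freely).
- relay3_c (a point): Plug-in relay: black housing 30 x 30 mm, 34 mm high, 50 g; may be absent. Point: centre of the housing (43 mm above the bench when plugged in); x, y square to its sides, along box x, y when plugged in. Under it a keyed 18 x 18 mm foot, 20 mm long, held in the socket by a sprung detent (lets go at 8 to 15 N of upward pull within 5 mm, then slides freely).
- relay4_c (a point): Plug-in relay: black housing 30 x 30 mm, 34 mm high, 50 g; may be absent. Point: centre of the housing (43 mm above the bench when plugged in); x, y square to its sides, along box x, y when plugged in. Under it a keyed 18 x 18 mm foot, 20 mm long, held in the socket by a sprung detent (lets go at 8 to 15 N of upward pull within 5 mm, then slides freely).
- relay5_c (a point): Plug-in relay: black housing 30 x 30 mm, 34 mm high, 50 g; may be absent. Point: centre of the housing (43 mm above the bench when plugged in); x, y square to its sides, along box x, y when plugged in. Under it a keyed 18 x 18 mm foot, 20 mm long, held in the socket by a sprung detent (lets go at 8 to 15 N of upward pull within 5 mm, then slides freely).
- jar: Amber glass jar, 60 mm across, 90 mm high; bystander, leave alone. Origin: centre of its underside.
- spanner: Steel spanner 180 mm long lying on the bench; bystander, leave alone. Origin: middle of its underside.
- screwdriver: Screwdriver 190 mm long lying on the bench; bystander, leave alone. Origin: middle of its underside.
Mind the look-alikes: they are no part of the job. What is shaped like the part that bears isolator_c but orange is not meant.

How it is judged:
By the outcome, as a careful person would: the job done as asked, in the order asked, and still so for the second after the job is handed in, with the robot touching nothing.
Of relay1, relay2, relay3, relay4, relay5 only 3 to 5 are there at a start; the rules pass over those that are not, and their reading is None.
At some moment in a run one of tray may be knocked a few centimetres aside while the robot is not near it.
Once in a run the grip may slacken for a moment while it holds something.
It also fails if it takes over 210 s, if anything falls off the work surface, if the arm or the gripper's body presses on something with over 40 N, if the wrist force passes 120 N, or if a joint passes its speed limit or range.

## Working session

There is one attempt and no reset: what is moved stays moved. The work goes in short steps, each a Python script; the robot and the scene stay as the last script left them, time stands still between calls to the robot, and variables do not carry over. Pictures are saved under pics/ and viewed, at most 14 in all, crops included, and the job is handed in when it is done.

```bash
ls; mkdir -p pics; python3 - <<'E'
from workcell import *
import cv2,numpy as np
for n in("top","side"):
    c=camera(n); cv2.imwrite(f"pics/{n}0.png",c["image"]); np.savez(f"{n}0.npz",**c)
    print(n,c["fx"],c["cx"],c["cy"],np.round(c["cam_to_world"],3).tolist(),[k for k in c])
s=read_state();print(s["time"],s["tool_rot"],s["finger_gap"],grip_point_offset)
E
```

```text
pics
top 588.7096521617007 323.13176391172806 245.50238276242695 [[-0.022, 0.984, -0.178, 335.945], [-1.0, -0.025, -0.012, -157.223], [-0.017, 0.178, 0.984, 1260.017], [0.0, 0.0, 0.0, 1.0]] ['image', 'range_z', 'fx', 'fy', 'cx', 'cy', 'cam_to_world']
side 454.62353588645306 317.82835650054744 241.18543898728956 [[-0.924, 0.265, -0.276, 305.318], [-0.382, -0.624, 0.681, 505.857], [0.009, 0.735, 0.678, 725.604], [0.0, 0.0, 0.0, 1.0]] ['image', 'range_z', 'fx', 'fy', 'cx', 'cy', 'cam_to_world']
0.1 [[-9.42165405e-01  3.35148152e-01 -2.58408786e-04]
 [ 3.35148240e-01  9.42164890e-01 -9.88108168e-04]
 [-8.76989410e-05 -1.01756658e-03 -9.99999478e-01]] 85.38473834066434 -18.700000000000003
```

View pics/top0.png

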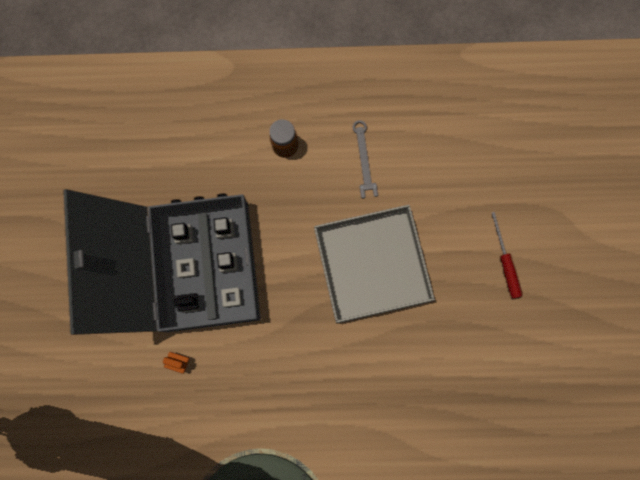

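View pics/side0.png

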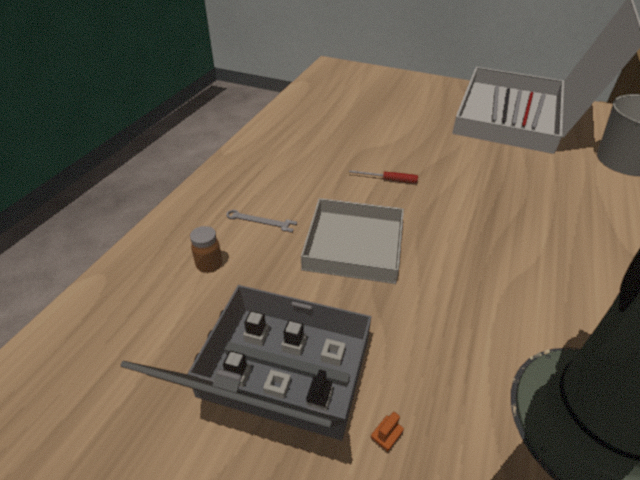

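The top picture shows the box at px (205,262) with its door open to the left. The isolator is at (187,301) and relays are at (180,232), (222,228) and (226,261). The tray is at (375,265), and the orange decoy at (177,362) is outside the box.

```bash
cat > h.py <<'E'
from workcell import *
import cv2,numpy as np
def cloud(c):
    v,u=np.mgrid[0:480,0:640]; z=c["range_z"].astype(float)
    p=np.stack([(u-c["cx"])/c["fx"]*z,-(v-c["cy"])/c["fy"]*z,-z,np.ones_like(z)],-1)
    P=(p@np.asarray(c["cam_to_world"]).T)[...,:3]; P[z<=0]=np.nan
    return P
def Rdown(yaw):  # tool y (closing line) at angle yaw in world, z down
    y=np.array([np.cos(yaw),np.sin(yaw),0]); z=np.array([0,0,-1.]); return np.stack([np.cross(y,z),y,z],1)
def rect(P,sel,roi):
    m=np.zeros(sel.shape,bool); r0,r1,c0,c1=roi; m[r0:r1,c0:c1]=sel[r0:r1,c0:c1]
    q=P[m][:,:2].astype(np.float32); return cv2.minAreaRect(q),len(q),m
E
python3 - <<'E'
from h import *
c=dict(np.load("top0.npz"));P=cloud(c);Z=P[...,2]
print("bench",np.nanmedian(Z[380:420,400:600]))
for px in [(187,301),(180,231),(222,226),(226,260),(231,297),(185,268),(212,270),(375,265),(283,130),(177,362),(80,260),(68,190),(70,333)]: print(px,np.round(P[px[1],px[0]],1))
print("box rim",rect(P,(Z>66)&(Z<84),(185,340,146,275))[:2])
print("tray rim",rect(P,(Z>35)&(Z<52),(195,335,305,445))[:2])
print("door", [np.round(P[v,u],0).tolist() for v in (200,320) for u in (75,100,130,145)])
cs=dict(np.load("side0.npz"));Q=cloud(cs)
for px in [(319,375),(255,317),(294,327),(234,356),(352,240),(387,428)]: print(px,np.round(Q[px[1],px[0]],1))
E
```

```text
bench -0.6578925962216999
(187, 301) [444.7 137.4  65.3]
(180, 231) [592.1 156.6  58.5]
(222, 226) [600.5  68.5  58.9]
(226, 260) [527.4  58.6  64.5]
(231, 297) [456.3  57.5   7.8]
(185, 268) [521.5 157.9   5.3]
(212, 270) [514.4  97.5  14.4]
(375, 265) [ 518.3 -252.2    3.4]
(283, 130) [795.9 -63.8  90.8]
(177, 362) [323.1 156.7  59.4]
(80, 260) [503.6 280.1 252. ]
(68, 190) [633.  311.9 244.1]
(70, 333) [388.1 401.8   2.2]
box rim (((525.2320556640625, 112.32713317871094), (261.44671630859375, 210.21932983398438), 5.910233497619629), 1717)
tray rim (((519.18701171875, -246.22216796875), (208.78424072265625, 208.72653198242188), 11.610631942749023), 904)
door [[616.0, 302.0, 236.0], [629.0, 278.0, 183.0], [678.0, 286.0, -2.0], [677.0, 252.0, -2.0], [400.0, 286.0, 247.0], [402.0, 262.0, 196.0], [405.0, 229.0, 133.0], [406.0, 212.0, 98.0]]
(319, 375) [448.5 140.   69.2]
(255, 317) [603.7  70.1  59.1]
(294, 327) [527.7  64.8  62.2]
(234, 356) [597.  157.2  59.8]
(352, 240) [ 526.2 -254.     4.2]
(387, 428) [323.  178.1  61.3]
```

```bash
cat >> h.py <<'E'
BY=0.103; BC=np.array([524.,105.5])
def bw(x,y,c=None):
    cs,s=np.cos(BY),np.sin(BY); return (BC if c is None else c)+np.array([cs*x-s*y,s*x+cs*y])
E
python3 - <<'E'
from h import *
R=Rdown(BY)
for r in (Rdown(BY),Rdown(BY+np.pi)):
    print(inverse_kinematics([*bw(-75,45),250],r),inverse_kinematics([*bw(75,45),40],r),inverse_kinematics([*bw(-75,45),40],r))
q=[*bw(-10,0),300]
try: movep(q,Rdown(BY))
except PlanningError as e: print(e); movep(q,Rdown(BY+np.pi))
c=camera("wrist");cv2.imwrite("pics/w0.png",c["image"]);np.savez("w0.npz",**c)
print(read_state()["time"],np.round(c["cam_to_world"],2).tolist())
E
```

```text
[-0.78049115  0.26279348  0.41821885  1.99406185 -0.13394719  0.910844
 -0.18965806] [-0.5341098   0.77729818  0.26619034  1.76393005 -0.3131993   0.64202076
  0.01463469] [-0.59942581  0.62218604  0.21451191  2.14945429 -0.32444394  0.39974198
 -0.02076872]
[ 0.51107099  0.50352252 -1.2646687   1.93727533  0.5411008   1.10446125
  2.26728853] [-0.07720241  0.783004   -0.41579742  1.73752909  0.44866034  0.71667972
  2.51589722] [-0.15934053  0.62207222 -0.36279226  2.12704357  0.47461146  0.46959162
  2.35640476]
2.225 [[0.99, -0.1, -0.03, 506.21], [0.1, 0.95, 0.28, 178.37], [-0.0, -0.29, 0.96, 442.05], [0.0, 0.0, 0.0, 1.0]]
```

View pics/w0.png

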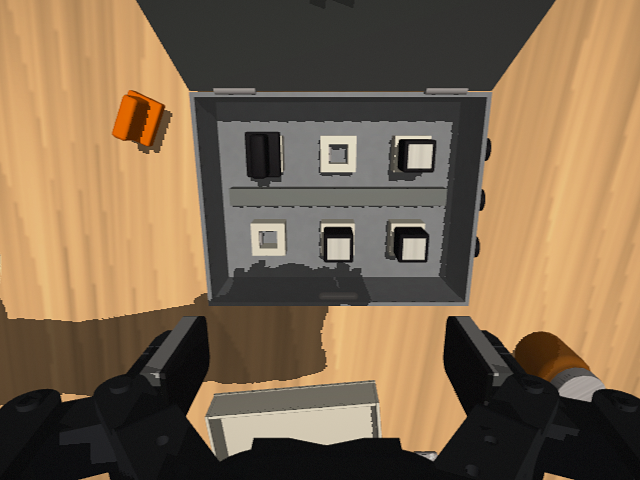

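The wrist view shows the isolator at (264,155), relays at (416,156), (338,243) and (410,244), and the box rim from (192,93) to (490,93).

```bash
python3 - <<'E'
from h import *
c=dict(np.load("w0.npz"));P=cloud(c);Z=P[...,2]
print(Z[360,50],Z[200,60])
rois={"iso":(125,185,240,290),"r(75,45)":(130,180,385,440),"r(0,-45)":(220,270,315,360),"r(75,-45)":(220,270,385,435)}
for n,r in rois.items():
    lo,hi=(60,75) if n=="iso" else (54,66)
    a,k,m=rect(P,(Z>lo)&(Z<hi),r); print(n,np.round(P[m].mean(0),1),np.round(np.median(P[m],0),1),a,k)
print("rim",rect(P,(Z>69)&(Z<81),(92,310,185,495))[:2])
m=(Z>69)&(Z<81); 
for v,u in[(303,300),(303,400),(200,202),(200,480)]:
    ys,xs=np.where(m[v-6:v+7,u-8:u+9]); print(np.round(P[v-6:v+7,u-8:u+9][ys,xs].mean(0),1) if len(ys) else None)
print("duct",P[196,330])
E
```

```text
-1.1521570531573957 -1.7719543449587718
iso [447.  147.5  67. ] [447.1 147.7  67.3] ((446.5394287109375, 146.91543579101562), (14.014565467834473, 39.65255355834961), 5.909862995147705) 698
r(75,45) [594.8 162.6  59.8] [594.8 162.7  60. ] ((595.4161987304688, 162.20742797851562), (30.21068572998047, 29.546741485595703), 5.939029693603516) 1067
r(0,-45) [530.2  66.3  59.7] [530.2  66.4  59.9] ((530.4864501953125, 65.37986755371094), (29.268814086914062, 30.290103912353516), 5.949461936950684) 892
r(75,-45) [604.1  74.1  59.6] [604.   74.2  59.8] ((605.0071411132812, 73.24112701416016), (30.29363441467285, 30.330204010009766), 6.089533805847168) 906
rim (((525.6903076171875, 109.68759155273438), (261.09210205078125, 200.10482788085938), 5.974617004394531), 5811)
[497.5   9.2  73.6]
[597.   19.7  73.6]
[398.3 102.8  74. ]
[651.7 129.2  73.5]
duct [517.35602665 109.90894169  18.35126542]
```

```bash
sed -i 's/^BY=.*/BY=0.1038; BC=np.array([525.6,109.0])/' h.py; cat >> h.py <<'E'
def st(t=""):
    s=read_state(); print(t,round(s["time"],1),np.round(s["eef_pos"],1),"gap",round(s["finger_gap"],1),"F",np.round(s["ft_force"],1),"pad",np.round(s["gripper_force"],1)); return s
def extract(x,y,z,off):
    movep([*bw(x+off,y),150],Rdown(BY))
    if movel([*bw(x+off,y),z],max_speed=80,guard=8): st("touched"); return False
    st("down"); clamp(); st("clamped")
    movel([*bw(x,y),z],max_speed=20); st("centred")
    clamp(); st("reclamped")
    movel([*bw(x,y),z+35],max_speed=40); st("pulled")
    movel([*bw(x,y),180],max_speed=120); st("up")
    return True
E
python3 - <<'E'
from h import *
extract(-75,45,42,9)
c=camera("wrist");cv2.imwrite("pics/w1.png",c["image"])
c=camera("top");cv2.imwrite("pics/t1.png",c["image"]);np.savez("top1.npz",**c)
P=cloud(c);Z=P[...,2];print("tray rim",rect(P,(Z>35)&(Z<52),(180,350,290,460))[:2])
E
```

```text
down 4.4 [455.5 147.   42.4] gap 85.4 F [-0.   0.3 -0.4] pad 0.0
clamped 5.1 [448.9 146.   41.3] gap 13.3 F [-33.8  -1.6  28.5] pad 59.4
centred 5.7 [446.9 146.1  42. ] gap 12.9 F [ 4.   0.1 -6.2] pad 58.6
reclamped 5.9 [446.7 146.   42. ] gap 13.4 F [ 4.4 -0.1 -7.6] pad 58.7
pulled 6.9 [446.2 146.   76.8] gap 13.0 F [-0.1 -0.2 -1.9] pad 59.8
up 7.9 [446.  145.9 179.5] gap 13.5 F [ 0.4  0.2 -1.6] pad 59.8
tray rim (((519.3781127929688, -245.95533752441406), (209.41830444335938, 208.39768981933594), 11.585251808166504), 896)
```

View pics/w1.png

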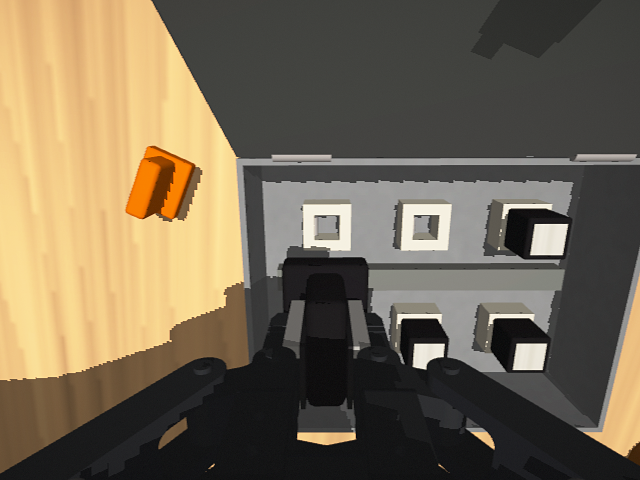

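The isolator is held between the pads (326,330) and its socket is empty.

```bash
cat >> h.py <<'E'
def tray():
    c=camera("top");P=cloud(c);Z=P[...,2];m=np.zeros(Z.shape,bool); m[150:400,280:480]=True
    a,k,_=rect(P,(Z>35)&(Z<52)&m&(P[...,1]<-90)&(P[...,1]>-420)&(P[...,0]<690)&(P[...,0]>360),(0,480,0,640))
    th=np.radians(((a[2]+45)%90)-45); print("tray",np.round(a[0],1),np.round(a[1],1),round(th,3),k); return np.array(a[0])+[0,1.],th,a[1]
def place(lx,ly,z):
    c,th,_=tray(); cs,s=np.cos(th),np.sin(th); p=c+np.array([cs*lx-s*ly,s*lx+cs*ly])
    movep([*p,170],Rdown(th)); st("over")
    if movel([*p,z],max_speed=100,guard=8): st("touch")
    open_gripper(); movel([*p,170],max_speed=200); st("released")
E
python3 - <<'E'
from h import *
place(-35,55,46)
if extract(0,-45,32,-6): place(35,55,36)
c=camera("wrist");cv2.imwrite("pics/w2.png",c["image"])
E
```

```text
tray [ 519.3 -246.3] [208.9 209. ] 0.203 896
over 9.4 [ 474.4 -197.3  169.9] gap 13.3 F [-0.5  1.5 -0.6] pad 39.2
released 12.2 [ 473.6 -198.2  169.2] gap 85.4 F [-0.1  0.3  0. ] pad 0.0
down 14.9 [524.5  63.7  32.4] gap 85.4 F [ 0.1 -0.   0.5] pad 0.0
clamped 15.5 [528.7  64.   33.6] gap 29.0 F [14.6  2.   8.8] pad 60.8
centred 15.9 [529.7  64.1  33. ] gap 29.1 F [-11.7  -1.1  32.2] pad 64.8
reclamped 16.1 [529.7  64.2  33. ] gap 29.0 F [-10.9  -0.2  32. ] pad 64.8
pulled 17.2 [530.1  64.2  66.8] gap 29.1 F [-0.4  0.3 -0.3] pad 60.5
up 18.2 [529.9  64.2 179.4] gap 29.0 F [ 0.  -0.1 -0. ] pad 60.5
tray [ 519.1 -245.9] [208.8 208.3] 0.203 994
over 19.3 [ 542.5 -182.8  169.7] gap 28.9 F [ 0.6  0.7 -0.7] pad 60.5
released 22.2 [ 541.9 -183.7  169.1] gap 85.3 F [ 0.3 -0.2 -0.2] pad 0.0
```

View pics/w2.png

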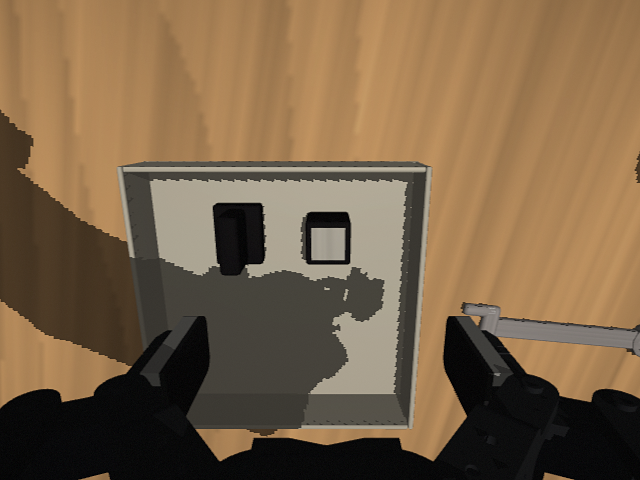

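The tray holds the isolator (240,235) and the first relay (328,238), both standing.

```bash
python3 - <<'E'
from h import *
if extract(75,-45,36,-9): 
    place(-35,-50,40)
    if extract(75,45,36,-9): place(35,-50,40)
movel([*read_state()["eef_pos"][:2],300])
c=camera("wrist");cv2.imwrite("pics/w3.png",c["image"])
movep([*bw(-60,-60),350],Rdown(BY))
tray()
c=camera("top");cv2.imwrite("pics/t3.png",c["image"]);np.savez("top3.npz",**c);st()
E
```

```text
down 24.8 [596.1  71.1  36.4] gap 85.3 F [-0.7  0.3  0.1] pad 0.0
clamped 25.4 [602.2  71.7  38.8] gap 28.9 F [23.6  2.2 12.4] pad 61.8
centred 26.0 [604.3  71.9  37.7] gap 29.0 F [-15.5  -0.3  39.4] pad 67.2
reclamped 26.2 [604.3  71.9  37.7] gap 28.8 F [-15.7  -0.3  38.7] pad 67.1
pulled 27.2 [604.6  72.   70.7] gap 29.2 F [-0.   0.8 -0.1] pad 62.0
up 28.3 [604.5  72.1 179.3] gap 29.3 F [-0.  -0.3 -1.6] pad 62.0
tray [ 519.3 -245.9] [209.3 208.3] 0.203 1027
over 29.8 [ 496.  -299.8  169.9] gap 29.5 F [ 0.6  1.6 -0.7] pad 62.0
released 32.6 [ 494.8 -300.6  169.1] gap 85.5 F [-0.9  0.3 -0.5] pad 0.0
down 35.9 [586.8 160.7  36.4] gap 85.4 F [ 0.3 -0.8  0.3] pad 0.0
clamped 36.5 [592.7 161.3  38.8] gap 28.9 F [22.8  3.1 12.6] pad 61.8
centred 37.1 [594.9 161.5  37.7] gap 29.1 F [-15.6  -1.6  37.9] pad 67.0
reclamped 37.3 [594.9 161.5  37.7] gap 28.7 F [-16.1  -2.9  38. ] pad 67.0
pulled 38.3 [595.4 161.5  70.8] gap 28.8 F [-0.3 -0.2  0.2] pad 62.0
up 39.4 [595.2 161.5 179.3] gap 28.8 F [ 0.4 -0.8 -1.4] pad 62.0
tray [ 519.2 -246.1] [208.8 208.5] 0.203 1052
over 41.1 [ 564.3 -285.6  169.9] gap 28.6 F [-0.1 -0.2  0.5] pad 62.0
released 43.9 [ 563.1 -286.5  169. ] gap 85.2 F [ 0.1 -0.4  0.3] pad 0.0
tray [ 529.  -229.9] [209.2 208.1] 0.207 1205
 46.4 [472.5  42.2 349.8] gap 85.2 F [ 0.5  0.3 -0.3] pad 0.0
```

View pics/w3.png

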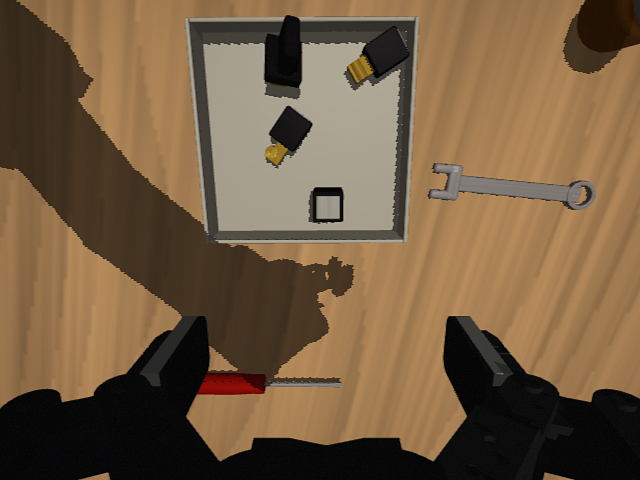

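View pics/t3.png

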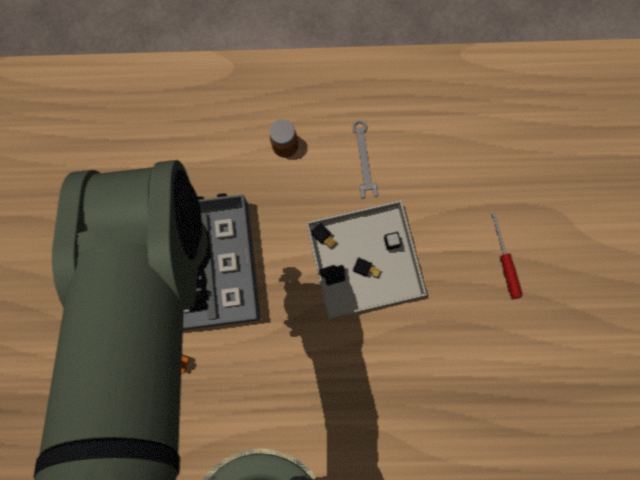

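The wrist view shows all four plugs in the tray: isolator (285,55), relays (385,50), (290,130) and (328,205). In the top view the tray lies flat, about 19 mm from where it was, and the three sockets in view are empty. I'll close the door next.

```bash
cat >> h.py <<'E'
def yz(y,z,x=0): return [*bw(x,y),z]
def doorpt(th,r,h=8): return 100-r*np.cos(th)+h*np.sin(th), 75+r*np.sin(th)+h*np.cos(th)
E
python3 - <<'E'
from h import *
R=Rdown(BY); clamp()
y0,z0=doorpt(2.03,200); print(y0,z0)
movel(yz(-20,380)); movep(yz(y0+60,380),R); st()
movel(yz(y0+50,z0-35),max_speed=120,guard=8); st("behind")
t=movel(yz(y0-10,z0-35),max_speed=25,guard=3); s=st("contact %s"%t)
c=camera("side");cv2.imwrite("pics/s4.png",c["image"])
E
```

```text
195.81812906235427 250.73527290498632
 48.9 [499.9 361.5 380.3] gap -0.3 F [ 0.1 -0.2  0.4] pad 0.0
behind 50.4 [500.4 353.7 216.3] gap -0.0 F [ 0.4 -0.3 -0.4] pad 0.0
contact True 51.8 [504.  317.  215.7] gap 0.1 F [ 0.  -0.2 -1.1] pad 0.0
```

View pics/s4.png

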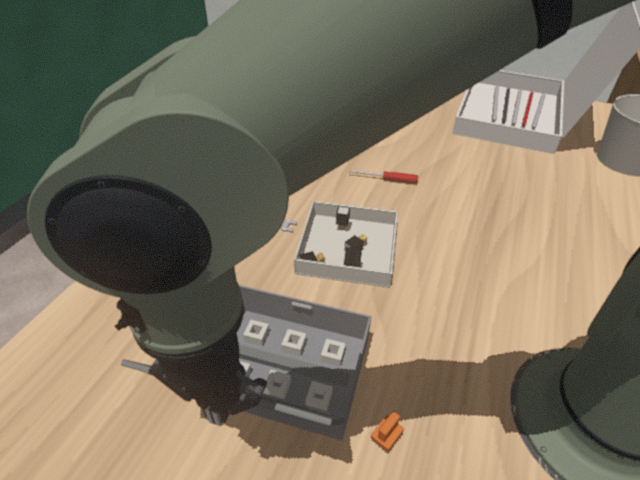

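The fingertips are behind the door at (213,412), touching where predicted. Now the sweep.

```bash
python3 - <<'E'
from h import *
r=172
for th in [1.9,1.75,1.6,1.45,1.3,1.15,1.0,0.85,0.7,0.55,0.4,0.27,0.15]:
    if th>1.57:
        y,z=doorpt(th,200); z-=33
    else: y,z=doorpt(th,r)
    hit=movel(yz(y+12*np.sin(th),z),max_speed=70,guard=30)
    if hit or th in(1.6,1.0,0.4,0.15): s=st(f"{th} {hit}")
    if hit: break
c=camera("side");cv2.imwrite("pics/s5.png",c["image"])
E
```

```text
1.6 False 53.6 [512.7 233.9 241.7] gap 0.3 F [-0.9  1.2 -0. ] pad 0.0
1.0 False 55.7 [523.1 132.4 223.9] gap 0.0 F [-0.  -0.1  0. ] pad 0.0
0.4 False 57.9 [530.8  58.4 149.1] gap 0.0 F [-0.2 -0.5  0.3] pad 0.0
0.15 False 58.8 [532.3  42.  108.2] gap -0.1 F [ 0.5 -0.6  0.6] pad 0.0
```

View pics/s5.png

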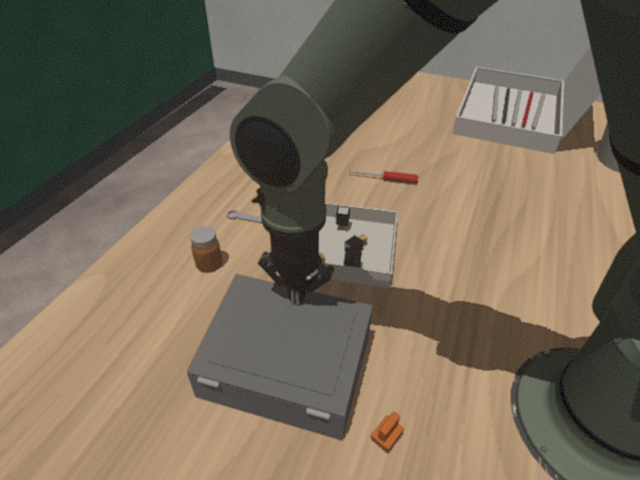

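The door is almost shut, with the fingertips on it near (295,292). I'll press it home at 175 mm from the hinge.

```bash
python3 - <<'E'
from h import *
movel(yz(-75,108),max_speed=40)
hit=movel(yz(-75,78),max_speed=15,guard=25); st(f"press {hit}")
wait(0.3); st()
movel(yz(-75,200)); movep(yz(-75,330),Rdown(BY)); 
movel([380,330,380]) if inverse_kinematics([380,330,380],Rdown(BY)) is not None else None
c=camera("top");cv2.imwrite("pics/t6.png",c["image"]);P=cloud(c);Z=P[...,2]
ey=np.array([-np.sin(BY),np.cos(BY)])
b=(P[...,:2]-BC); by=b@ey; bx=b@np.array([ey[1],-ey[0]])
m=(abs(bx)<120)&(abs(by)<92)&(Z>60)&(Z<115)
k=np.polyfit(by[m],Z[m],1); print("door slope, z",k,m.sum())
c=camera("side");cv2.imwrite("pics/s6.png",c["image"]); tray(); st()
E
```

```text
press True 60.7 [533.5  34.6  82.8] gap 0.2 F [-3.8  0.1 16.5] pad 8.3
 61.0 [533.4  34.6  82.8] gap 0.1 F [-4.8  0.6 16.1] pad 8.4
door slope, z [-1.10981544e-03  8.34149887e+01] 10489
tray [ 528.8 -230.1] [208.9 208.4] 0.207 1213
 65.1 [380.2 329.8 380. ] gap 0.3 F [0.4 0.8 0.3] pad 0.0
```

View pics/t6.png

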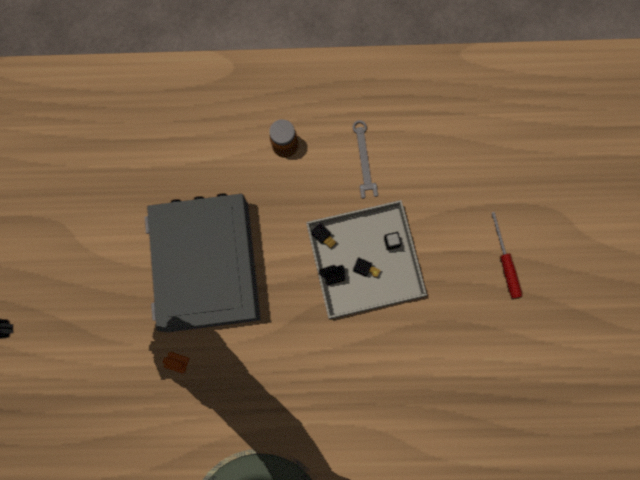

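The door at (205,262) is flat with a slope of 0.001, so it has snapped home. The tray at (368,260) holds all four plugs, and the jar, spanner and screwdriver haven't moved.

```bash
python3 -c "
from workcell import *
print(finish_job())"
```

```text
the job is handed in; nothing more can be done
None
```

The job is handed in: the isolator and then all three relays are in the tray, which stands flat, the box door is snapped shut, and the jar, spanner and screwdriver were left alone.

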